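# Hold the chest lid for a glue-up

### The arm

A 6-joint arm with a two-finger parallel gripper is mounted at the origin on the work surface. World frame = base frame: x ahead of the robot, y to its left, z up, the work surface at z = 0. Lengths are in m, angles in rad, forces in N, time in s.
With the tool pointing down it reaches from about 0.3 to 0.85 m from the base axis. Payload 4.2 kg.
Tool frame: the origin (TCP) lies midway between the tips of the shut fingers; the grasp point (between the pads) lies 19 mm behind it; z points along the fingers, y is the direction in which the jaws open and shut (so a half turn about z gives the same grasp; the last joint's range is limited). The gripper opens to 91 mm and grips with 3 to 60 N. Pads are 32 mm wide; open, the fingers measure 118 mm over their backs; the gripper's body (76 mm by 178 mm) begins 60 mm behind the grasp point.
Start: joints at [1.167, 0.32, 1.565, -0, 1.257, -0.02], TCP at [0.215, 0.533, 0.214] pointing down, gripper open.
Joint ranges: [-3.11, 3.11], [-0.84, 2.01], [0.21, 2.61], [-1.34, 4.49], [0.05, 2.63], [-2.56, 2.56]. Speed limits (rad/s): [2.57, 2.57, 3.14, 3.14, 3.14, 3.14].

### API

Orientations are given as a rotation vector (axis times angle).
In Python, from station import * gives the robot as it stands. The module is installed in compiled form; this text tells all that it offers.
- The arm moves only by the tool arm_command, never from a script. Its argument "targets" is a list of rows, each an object of numbers: "x", "y", "z": the shift along the tool's x, y, z in mm; "rx", "ry", "rz": the turn, a rotation vector about the tool's x, y, z in rad; "fingers": the gripper command: -1 is shut, 1 is fully open, values between are in proportion. In form: [{"x": .., "y": .., "z": .., "rx": .., "ry": .., "rz": .., "fingers": ..}, ...]. A call has 1 to 12 rows; each row shifts and turns the commanded pose from where the row before left it, along the tool's axes as they then stand; what a row does not reach is not made up. A row lasts 1/8 s, in which the tool goes at most 62.5 mm and 10.7 degrees, less where a joint would pass 70% of its speed; a pose out of reach is approached as far as the arm can. A call is refused whole if a number of a shift passes 62.5 or a number of a turn 0.188, either way. A call with a gripper value outside its range is refused whole. The fingers move at their own pace and stop on an object; "newtons" is the grip in N (left out, the last holds). Time passes only in rows, so rows that do not move let the fingers close. It gives the time, the measured TCP pose, the force and the opening at its end, in the units of the state.
- read_state(): the state, without advancing time (a new reading comes with each control period).
- snapshot(name): name is "scene" or "top" or "wrist"; returns a dict with "image" (420x560x3 uint8, blue, green, red), "fx", "fy", "cx", "cy" (pixels), "dist" ([k1, k2, p1, p2, k3] as OpenCV has them; the pictures are not rectified), "camera_from_world" (4x4, takes a point from world to camera coordinates). Camera axes: x right, y up, looking along -z (the intrinsics and any distortion apply to the point x, -y, -z); pixel columns grow to the right and rows downward; lengths in m; the calibration is good to about 2 mm. A picture is of the moment at which its call begins. There is no depth.
- finish_job(): hands the job in, once; it reports no verdict.
The state is a dict: "t": time; "joints": joint angles; "qvel": joint speeds; "effort": joint torques, N m; "tool_pos": TCP position; "tcp_rot": TCP orientation; "wrist_force": force on the tool from outside, world axes, zero at the start; "torque": the same for the moment, N m; "opening": opening from 0.0 (shut) to 1.0 (fully open).
Only numpy, scipy, OpenCV 4.12 (cv2) and the standard library are available. Lean on these libraries where they do the work, as an engineer would, in place of code of your own. Each camera call takes 0.05 s, during which the arm holds its last target.

### The job

I am about to glue the dividers inside the green-lidded hardware chest and need both hands free. First stand the toppled white glue bottle upright on the bench and let go of it, then lift the chest's lid and hold it open at 45 degrees; finish while still holding it there, because it falls shut if released. Leave the tin, the jar and the sanding block where they are.

Things in the scene. Friction and masses are not known exactly. Their poses are not given: they have to be found in the camera images.
- chest: Open plywood chest, fixed to the bench, 200 (its x) x 260 (its y) x 110 mm high, walls 10 mm, brass corners, divided inside. Origin: centre of its underside. Its +x side faces away from the robot, give or take 20 degrees of yaw; the lid is hinged along its near (-x) rim.
- lid: The chest's green lid, 210 x 270 x 12 mm, 0.4 to 0.65 kg, with a steel bar handle on top. Origin on the hinge line, in the middle, 110 mm above the bench; its x runs from the hinge along the lid to its free far edge (208 mm from the hinge), its y along the hinge, its z out of the lid's top. Lifting the far edge opens the lid up and back towards the robot.
- lid_angle (a joint): Opening angle of the lid in rad: 0 shut and level, 0.785 is 45 degrees; a stop ends it at 1.35. No spring and hardly any friction: the lid falls shut by its own weight from every angle.
- lid_handle (a point): Middle of the lid's handle bar: a round steel bar, 12 mm diameter, 110 mm long along the lid's y (parallel to the hinge), on a post at each end. It lies 175 mm from the hinge along the lid and 52 mm above the hinge line square to the lid (40 mm above the lid's top face). Axes as the lid's.
- lid_hinge (a point): Middle of the hinge line (same point and axes as the lid's origin).
- bottle: White glue bottle, yellow label, red cap, 0.18 to 0.35 kg, lying on its broad flat side. Body 66 (its x) x 50 (its y) x 110 mm (its z), then a neck, then the cap, 32 mm diameter, from 134 to 166 mm. Origin: centre of its base; z runs along the bottle from base to cap. Lying, its axis is 25 mm above the bench and the cap points to the robot's left (+y), give or take 26 degrees; the bottle's x is level. Standing, its origin is at height 0.
- bottle_cap (a point): Middle of the bottle's red cap, on the axis, 150 mm from the base. Axes as the bottle's.
- tin: Bystander: yellow varnish tin with a black band and a red cap, 84 mm diameter, 117 mm high. Origin: centre of its underside.
- jar: Bystander: amber glass jar with a blue label and a black lid, 60 mm diameter, 80 mm high. Origin: centre of its underside.
- sander: Bystander: dark wooden sanding block with a cork grip, 60 x 100 x 50 mm high. Origin: centre of its underside.
Things that resemble listed ones, but are neither listed nor needed, are in the scene too. Of the things that look like the bottle, the largest one is meant.

How it is judged:
By the outcome, as a careful person would: the job done as asked, in the order asked, and still so for the second after the job is handed in, while the arm keeps its last pose, push and grip.
It also fails if it takes over 54 s, if anything falls off the work surface, if the arm or the gripper's body presses on something with over 40 N, if the wrist force passes 120 N, or if a joint passes its speed limit or range.

## Working session

There is one attempt and no reset: what is moved stays moved. The work goes in short steps, Python scripts to look and compute and a tool call to move; the robot and the scene stay as the last step left them, time stands still between calls to the robot, and variables do not carry over. Pictures are saved under pics/ and viewed, and the job is handed in when it is done.

Besides the shell and the picture viewer there is one more tool, called after ">>>" in YAML: its name, and indented under it one key for each argument. arm_command: Moves the arm, as the interface text tells. Its arguments: {"type":"object","properties":{"targets":{"type":"array"},"newtons":{"type":"number"}},"required":["targets"]}

```bash
mkdir -p pics
cat > h.py <<'E'
from station import *
import numpy as np, cv2, pickle
def snap(n,f):
    s=snapshot(n); cv2.imwrite(f'pics/{f}.png',s['image']); pickle.dump(s,open(f'pics/{f}.pkl','wb')); return s
def load(f): return pickle.load(open(f'pics/{f}.pkl','rb'))
def K(s): return np.array([[s['fx'],0,s['cx']],[0,s['fy'],s['cy']],[0,0,1.]])
def ray(s,u,v):
    p=cv2.undistortPoints(np.array([[[u,v]]],float),K(s),np.array(s['dist'],float))[0,0]
    d=np.array([p[0],-p[1],-1.]); T=np.array(s['camera_from_world']); R=T[:3,:3]
    return -R.T@T[:3,3], R.T@d
def onz(s,u,v,z):
    o,d=ray(s,u,v); return o+d*(z-o[2])/d[2]
def proj(s,P):
    T=np.array(s['camera_from_world']); c=T[:3,:3]@np.array(P,float)+T[:3,3]
    q=np.array([[c[0],-c[1],-c[2]]]); 
    return cv2.projectPoints(q,np.zeros(3),np.zeros(3),K(s),np.array(s['dist'],float))[0][0,0]
def tri(rs):
    A=0;b=0
    for o,d in rs:
        d=d/np.linalg.norm(d);M=np.eye(3)-np.outer(d,d);A=A+M;b=b+M@o
    return np.linalg.solve(A,b)
E
python3 - <<'E'
from h import *
print(read_state())
for n in ['scene','top','wrist']: snap(n,n+'0')
E
```

```text
{'t': 0.0, 'joints': array([ 1.16699013e+00,  3.20294462e-01,  1.56566008e+00,  2.35057500e-05,
        1.25739574e+00, -1.99538761e-02]), 'qvel': array([ 1.91319361e-03, -8.10741279e-04,  3.97899655e-05,  1.79078555e-03,
        6.34556733e-04,  2.21760754e-03]), 'effort': array([ 7.38797098e-04, -4.12459910e+01, -2.31981021e+01,  7.25237536e-02,
        4.57353937e-02, -1.47010137e-04]), 'tool_pos': array([0.21510665, 0.53271127, 0.21312617]), 'tcp_rot': array([-5.99195238e-01, -3.08352114e+00,  2.69141695e-03]), 'wrist_force': array([-0.44837337, -0.40825949, -0.62844874]), 'torque': array([ 0.00646128, -0.01716249,  0.03868252]), 'opening': 1.002904134282472}
```

View pics/scene0.png

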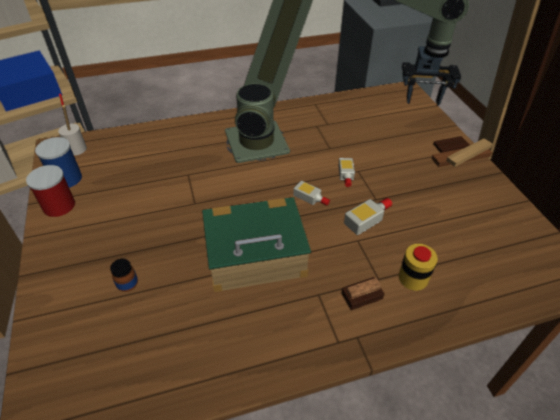

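View pics/top0.png

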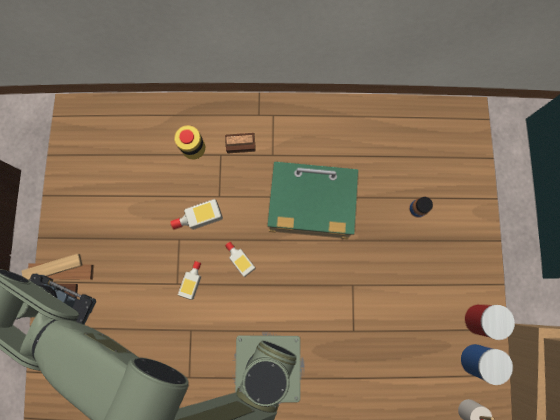

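View pics/wrist0.png

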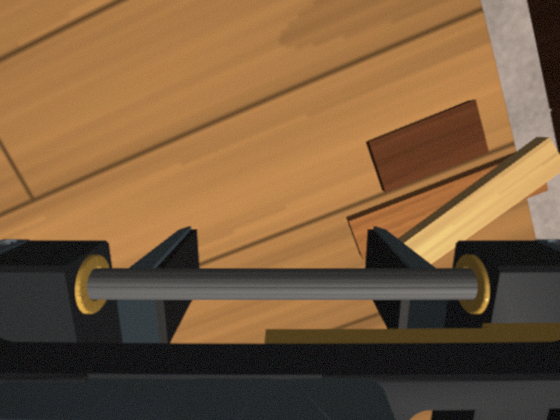

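Three bottle-like things appear in the top view: (200,214) is the large one, and (240,260) and (189,282) are smaller. The first fits because it is the largest and its cap points to +y (image left). I'll confirm with a crop and measurements.

Run:
```python
from h import *
s=load('top0'); im=s['image']
c=cv2.resize(im[180:310,150:380],None,fx=3.4,fy=3.4,interpolation=cv2.INTER_CUBIC); cv2.imwrite('pics/crop0.png',c)
hsv=cv2.cvtColor(im,cv2.COLOR_BGR2HSV)
H,S,V=cv2.split(hsv)
red=(((H<6)|(H>174))&(S>170)&(V>90)).astype(np.uint8)
yel=((H>20)&(H<33)&(S>140)&(V>140)).astype(np.uint8)
white=((S<60)&(V>130)).astype(np.uint8)
green=((H>60)&(H<95)&(S>90)&(V<140)).astype(np.uint8)
brass=((H>15)&(H<30)&(S>100)&(V>100)).astype(np.uint8)
for nm,m,z in [('red',red,.025),('yel',yel,.05),('white',white,.05),('green',green,.122)]:
    cs,_=cv2.findContours(m,cv2.RETR_EXTERNAL,cv2.CHAIN_APPROX_NONE)
    for k in cs:
        a=cv2.contourArea(k)
        if a<25: continue
        r=cv2.minAreaRect(k); 
        bx=cv2.boxPoints(r)
        print(nm,a,np.round(r[0],1),np.round(onz(s,*r[0],z),3),[tuple(np.round(onz(s,*q,z)[:2],3)) for q in bx])
```

```text
red 163.5 [476.4 311.3] [ 0.176 -0.685  0.025] [(np.float64(0.159), np.float64(-0.648)), (np.float64(0.205), np.float64(-0.659)), (np.float64(0.194), np.float64(-0.723)), (np.float64(0.147), np.float64(-0.712))]
red 26.5 [196.3 264.8] [0.326 0.233 0.025] [(np.float64(0.32), np.float64(0.245)), (np.float64(0.337), np.float64(0.24)), (np.float64(0.331), np.float64(0.221)), (np.float64(0.314), np.float64(0.226))]
red 28.5 [228.9 245.6] [0.389 0.128 0.025] [(np.float64(0.39), np.float64(0.142)), (np.float64(0.403), np.float64(0.125)), (np.float64(0.388), np.float64(0.114)), (np.float64(0.376), np.float64(0.13))]
red 56.0 [175.3 223.4] [0.462 0.309 0.025] [(np.float64(0.469), np.float64(0.327)), (np.float64(0.479), np.float64(0.3)), (np.float64(0.454), np.float64(0.29)), (np.float64(0.444), np.float64(0.317))]
red 122.5 [186.4 136.3] [0.767 0.287 0.025] [(np.float64(0.777), np.float64(0.318)), (np.float64(0.798), np.float64(0.278)), (np.float64(0.757), np.float64(0.257)), (np.float64(0.736), np.float64(0.296))]
yel 108.0 [187.7 286.4] [0.255 0.252 0.05 ] [(np.float64(0.242), np.float64(0.
[... 3616 characters left out ...]
.089), np.float64(-0.961)), (np.float64(0.088), np.float64(-0.689))]
white 5890.0 [ 34.  183.5] [0.59  0.798 0.05 ] [(np.float64(0.928), np.float64(0.977)), (np.float64(0.922), np.float64(0.716)), (np.float64(0.288), np.float64(0.647)), (np.float64(0.283), np.float64(0.884))]
green 31.5 [284.1 200.6] [ 0.521 -0.052  0.122] [(np.float64(0.532), np.float64(-0.022)), (np.float64(0.551), np.float64(-0.063)), (np.float64(0.51), np.float64(-0.082)), (np.float64(0.49), np.float64(-0.041))]
green 3717.5 [543.  186.5] [ 0.576 -0.897  0.122] [(np.float64(0.284), np.float64(-0.812)), (np.float64(0.895), np.float64(-0.881)), (np.float64(0.9), np.float64(-1.001)), (np.float64(0.283), np.float64(-0.921))]
```

View pics/crop0.png

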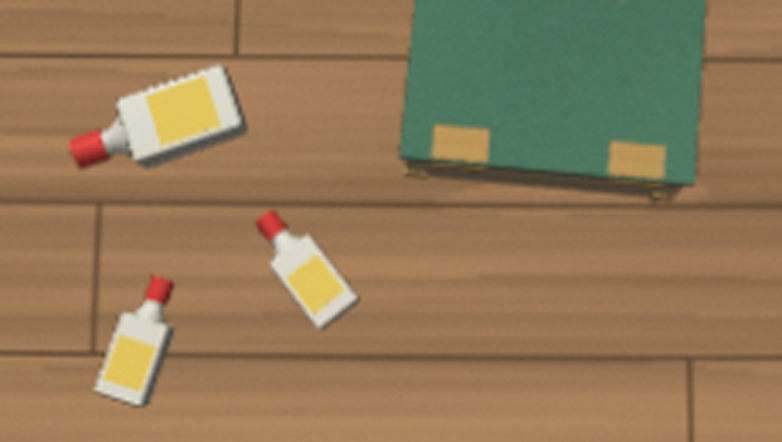

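Run:
```python
from h import *
t=load('top0'); s=load('scene0')
for n,s_ in (('t',t),('s',s)):
    print(n, tri([ray(s_,100,100),ray(s_,300,300)]).round(3))
im=cv2.GaussianBlur(s['image'],(3,3),0);H,S,V=cv2.split(cv2.cvtColor(im,cv2.COLOR_BGR2HSV))
red=(((H<6)|(H>174))&(S>150)&(V>90)).astype(np.uint8)
yel=((H>20)&(H<33)&(S>120)&(V>120)).astype(np.uint8)
for nm,m in(('r',red),('y',yel)):
    n,l,st,c=cv2.connectedComponentsWithStats(m)
    for i in range(1,n):
        if st[i,4]>20:print(nm,st[i],c[i].round(1))
print('proj cap',proj(s,[.462,.309,.025]),proj(s,[.496,.212,.05]))
c=[cv2.resize(t['image'][150:250,255:375],None,fx=6,fy=6,interpolation=cv2.INTER_CUBIC),cv2.resize(s['image'][190:300,190:320],None,fx=6,fy=5.45,interpolation=cv2.INTER_CUBIC)]
cv2.imwrite('pics/lidt.png',c[0]);cv2.imwrite('pics/lids.png',c[1])
```

```text
t [ 0.25  -0.041  1.387]
s [ 1.339 -0.307  1.049]
r [345 179   6   8  40] [347.7 182.4]
r [ 40 185  30  31 477] [ 54.9 201.2]
r [321 197   9   8  47] [325.  200.7]
r [381 198  11  11  74] [386.8 202.4]
r [414 247  16  14 176] [421.8 253.4]
y [341 160  11   8  78] [346.1 163.7]
y [299 183  15  10  97] [306.3 187.5]
y [352 204  23  16 218] [363.1 211.4]
y [406 244  32  27 322] [421.  259.6]
y [413 279  16  11 112] [420.1 284.3]
proj cap [384.24666644 204.02323628] [361.90396452 212.08441044]
```

View pics/lidt.png

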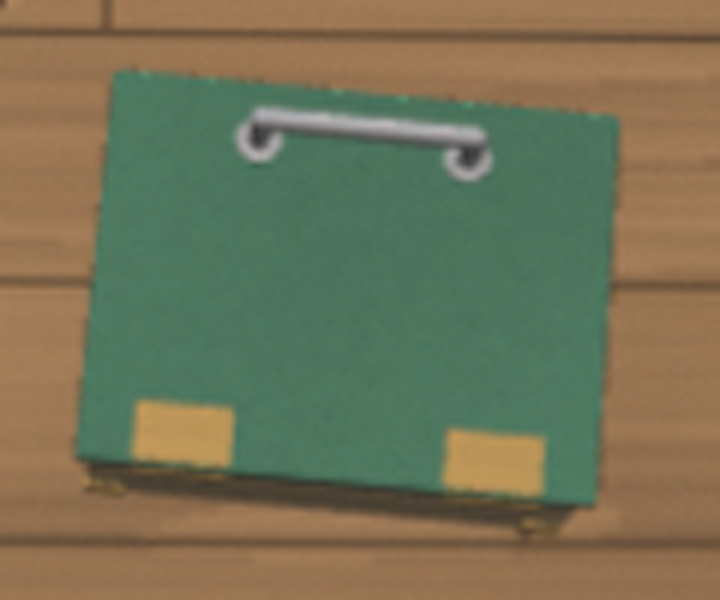

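View pics/lids.png

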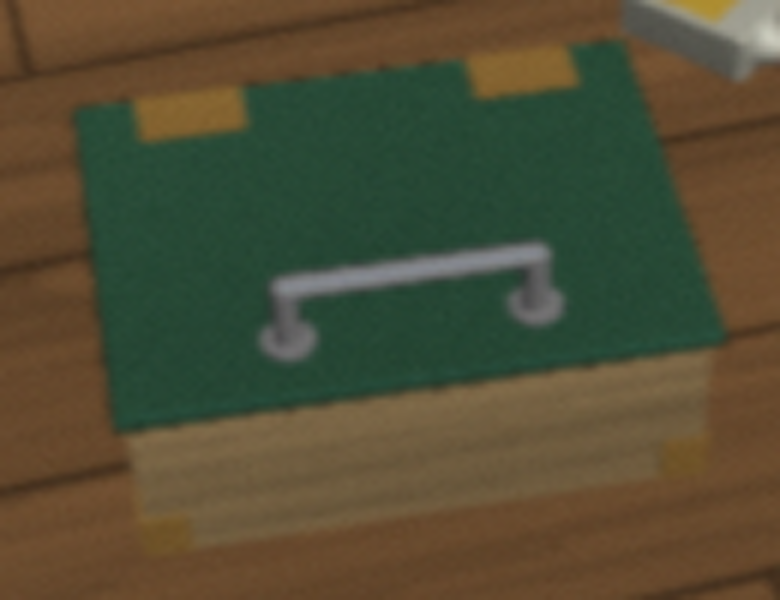

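Run:
```python
from h import *
t=load('top0'); s=load('scene0')
print('cap',tri([ray(t,175.3,223.4),ray(s,386.8,202.4)]).round(4),'label',tri([ray(t,203.2,212),ray(s,363.1,211.4)]).round(4))
T=lambda a,b:(255+a/6,150+b/6); Sx=lambda a,b:(190+a/6,190+b/5.4545)
L=tri([ray(t,*T(255,117)),ray(s,*Sx(543,251))]);R=tri([ray(t,*T(484,136)),ray(s,*Sx(280,287))])
print('bar',L.round(4),R.round(4),np.linalg.norm(L-R))
c=np.array([onz(t,*T(*q),.122) for q in [(115,72),(619,118),(597,505),(78,458)]]);print(c.round(4))
cs=np.array([onz(s,*Sx(*q),.122) for q in [(725,342),(122,430),(78,107),(628,40)]]);print(cs.round(4))
for C in (c,cs):
  ym=(C[0]-C[1]+C[3]-C[2]);xm=C[0]+C[1]-C[2]-C[3];print(np.degrees([np.arctan2(-ym[0],ym[1]),np.arctan2(xm[1],xm[0])]),np.linalg.norm(ym)/2,np.linalg.norm(xm)/2,C.mean(0))
  ex=xm/np.linalg.norm(xm); print('handle pred',(C.mean(0)+ex*(.175-.103))[:2])
```

```text
cap [0.4623 0.3116 0.0309] label [0.4963 0.2135 0.0526]
bar [ 0.6104 -0.0884  0.163 ] [ 0.6011 -0.2036  0.1648] 0.11560278113695847
[[ 0.6456 -0.0195  0.122 ]
 [ 0.6231 -0.2859  0.122 ]
 [ 0.417  -0.2688  0.122 ]
 [ 0.4396 -0.0026  0.122 ]]
[[ 0.6553 -0.0148  0.122 ]
 [ 0.6324 -0.2769  0.122 ]
 [ 0.4199 -0.2591  0.122 ]
 [ 0.4454  0.0081  0.122 ]]
[-4.84040184 -4.6993013 ] 0.26726807335414987 0.2066712575539916 [ 0.53132648 -0.14420739  0.122     ]
handle pred [ 0.60308444 -0.15010609]
[-5.22849764 -5.5039469 ] 0.2657777546020643 0.21218443893680014 [ 0.53826636 -0.13566718  0.122     ]
handle pred [ 0.60993441 -0.14257301]
```

Top view: the large bottle at (200,214) is confirmed. Its body measures about 66 x 110 mm, clearly larger than the two small ones, and its cap triangulates to z≈0.03 as it should. The lid handle triangulates to (0.606,-0.146,0.163), where 0.162 is expected. Next I work out the approach rows.

```bash
cat >> h.py <<'E'
from scipy.spatial.transform import Rotation as Ro, Slerp
def cur():
    s=read_state(); return np.array(s['tool_pos']),Ro.from_rotvec(s['tcp_rot'])
def rows(p1,R1,n,p0=None,R0=None,dz=0):
    if p0 is None: p0,R0=cur()
    sl=Slerp([0,1],Ro.concatenate([R0,R1])); p=p0;R=R0
    for i in range(1,n+1):
        a=i/n; pt=p0+(p1-p0)*a; Rt=sl(a)
        d=np.round(R.inv().apply(pt-p)*1000); r=np.round((R.inv()*Rt).as_rotvec(),2)
        print('{"x":%d,"y":%d,"z":%d,"rx":%g,"ry":%g,"rz":%g}'%(*d,*r),end=', ')
        p=p+R.apply(d/1000); R=R*Ro.from_rotvec(r)
    print('\nend',p.round(4),'err mm',((p1-p)*1000).round(1),'rot err deg',np.degrees((R.inv()*R1).as_rotvec()).round(2))
    return p,R
a=np.radians(19.1); u=np.array([-np.sin(a),np.cos(a),0]); pb=np.array([np.cos(a),np.sin(a),0]); Z=np.array([0,0,1.])
def tilt(deg):
    th=np.radians(deg); z=-np.cos(th)*Z+np.sin(th)*u; y=pb; return Ro.from_matrix(np.c_[np.cross(y,z),y,z])
G=np.array([.492,.226,.032])
E
python3 - <<'E'
from h import *
R=tilt(-30); z=R.as_matrix()[:,2]
print(rows(G+z*(.019-.12),R,12))
E
```

```text
{"x":-28,"y":-12,"z":8,"rx":0.02,"ry":-0.04,"rz":0.07}, {"x":-29,"y":-10,"z":9,"rx":0.02,"ry":-0.04,"rz":0.07}, {"x":-29,"y":-7,"z":11,"rx":0.02,"ry":-0.04,"rz":0.07}, {"x":-28,"y":-5,"z":11,"rx":0.01,"ry":-0.04,"rz":0.07}, {"x":-29,"y":-4,"z":13,"rx":0.02,"ry":-0.04,"rz":0.07}, {"x":-28,"y":0,"z":14,"rx":0.02,"ry":-0.05,"rz":0.07}, {"x":-28,"y":1,"z":16,"rx":0.02,"ry":-0.04,"rz":0.07}, {"x":-26,"y":4,"z":17,"rx":0.02,"ry":-0.04,"rz":0.07}, {"x":-26,"y":5,"z":17,"rx":0.02,"ry":-0.04,"rz":0.07}, {"x":-25,"y":8,"z":19,"rx":0.01,"ry":-0.04,"rz":0.07}, {"x":-23,"y":10,"z":19,"rx":0.02,"ry":-0.04,"rz":0.06}, {"x":-21,"y":11,"z":20,"rx":0.02,"ry":-0.04,"rz":0.07}, 
end [0.4751 0.2737 0.1192] err mm [0.4 0.  0.3] rot err deg [ 0.09 -0.04  0.23]
(array([0.4751253 , 0.27370874, 0.11916013]), Rotation.from_matrix(array([[-2.87217897e-01,  9.43551566e-01,  1.64973702e-01],
                            [ 8.17353871e-01,  3.31225204e-01, -4.71404830e-01],
                            [-4.99438213e-01, -5.54009993e-04, -8.66349332e-01]])))
```

>>> arm_command:
  targets:
    - {"x": -28, "y": -12, "z": 8, "rx": 0.02, "ry": -0.04, "rz": 0.07, "fingers": 1}
    - {"x": -29, "y": -10, "z": 9, "rx": 0.02, "ry": -0.04, "rz": 0.07, "fingers": 1}
    - {"x": -29, "y": -7, "z": 11, "rx": 0.02, "ry": -0.04, "rz": 0.07, "fingers": 1}
    - {"x": -28, "y": -5, "z": 11, "rx": 0.01, "ry": -0.04, "rz": 0.07, "fingers": 1}
    - {"x": -29, "y": -4, "z": 13, "rx": 0.02, "ry": -0.04, "rz": 0.07, "fingers": 1}
    - {"x": -28, "y": 0, "z": 14, "rx": 0.02, "ry": -0.05, "rz": 0.07, "fingers": 1}
    - {"x": -28, "y": 1, "z": 16, "rx": 0.02, "ry": -0.04, "rz": 0.07, "fingers": 1}
    - {"x": -26, "y": 4, "z": 17, "rx": 0.02, "ry": -0.04, "rz": 0.07, "fingers": 1}
    - {"x": -26, "y": 5, "z": 17, "rx": 0.02, "ry": -0.04, "rz": 0.07, "fingers": 1}
    - {"x": -25, "y": 8, "z": 19, "rx": 0.01, "ry": -0.04, "rz": 0.07, "fingers": 1}
    - {"x": -23, "y": 10, "z": 19, "rx": 0.02, "ry": -0.04, "rz": 0.06, "fingers": 1}
    - {"x": -21, "y": 11, "z": 20, "rx": 0.02, "ry": -0.04, "rz": 0.07, "fingers": 1}

```text
t: 1.65
tool_pos: [0.4759, 0.2735, 0.1192]
tcp_rot: [1.555, 2.188, -0.415]
wrist_force: [0.1, 0.5, -0.0]
opening: 1.004
```

Run:
```python
from h import *
s=read_state();print(s['t'],s['joints'].round(2),s['wrist_force'].round(1))
w=snap('wrist','w1');snap('scene','s1')
R=tilt(-30); z=R.as_matrix()[:,2]
print(rows(G+z*.019,R,6))
b=np.array([.5117,.169,.025])
im=w['image'].copy()
for q in (0,60,110,150): 
    uv=proj(w,b+u*q/1000);print(q,uv.round(0)); cv2.circle(im,(int(uv[0]),int(uv[1])),4,(255,0,255),1)
cv2.imwrite('pics/w1a.png',im)
```

```text
1.65 [ 0.78  0.48  1.69 -0.49  1.25  0.67] [ 0.1  0.5 -0. ]
{"x":0,"y":0,"z":20,"rx":-0,"ry":0,"rz":0}, {"x":0,"y":0,"z":19,"rx":-0,"ry":0,"rz":0}, {"x":0,"y":0,"z":20,"rx":-0,"ry":0,"rz":0}, {"x":0,"y":0,"z":20,"rx":-0,"ry":0,"rz":0}, {"x":0,"y":0,"z":19,"rx":-0,"ry":0,"rz":0}, {"x":0,"y":0,"z":20,"rx":-0,"ry":0,"rz":0}, 
end [0.4952 0.2167 0.0158] err mm [-0.1  0.3 -0.3] rot err deg [-0.06  0.01  0.15]
(array([0.4951833 , 0.21673692, 0.01584622]), Rotation.from_matrix(array([[-0.28585841,  0.94436386,  0.16267108],
                            [ 0.81741863,  0.3288951 , -0.47292155],
                            [-0.50011174, -0.00221823, -0.86595804]])))
0 [280. 250.]
60 [280. 206.]
110 [280. 157.]
150 [280. 107.]
```

View pics/w1a.png

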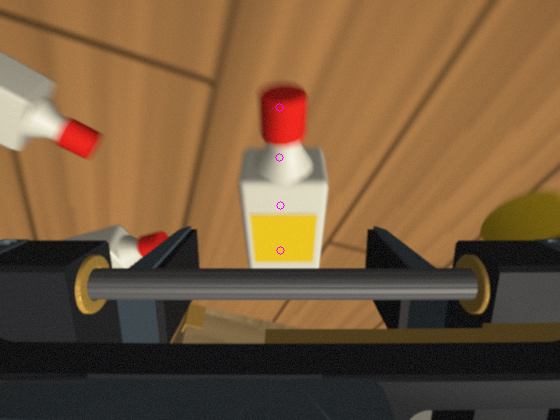

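The wrist view shows the bottle centred between the fingers, with the cap at (284,113) and my predicted axis at column 280. Now I descend and grip.

>>> arm_command:
  targets:
    - {"z": 20, "fingers": 1}
    - {"z": 20, "fingers": 1}
    - {"z": 20, "fingers": 1}
    - {"z": 20, "fingers": 1}
    - {"z": 20, "fingers": 1}
    - {"y": 1, "z": 18, "fingers": 1}
    - {"fingers": 1}
    - {"fingers": -1}
    - {"fingers": -1}
    - {"fingers": -1}
    - {"fingers": -1}
    - {"fingers": -1}
  newtons: 25

```text
$.targets[0]: bad value
```

>>> arm_command:
  targets:
    - {"fingers": -1}
    - {"fingers": -1}

```text
$.targets[0]: bad value
```

>>> arm_command:
  targets:
    - {"x": 0, "y": 0, "z": 20, "rx": 0, "ry": 0, "rz": 0, "fingers": 1}
    - {"x": 0, "y": 0, "z": 20, "rx": 0, "ry": 0, "rz": 0, "fingers": 1}
    - {"x": 0, "y": 0, "z": 20, "rx": 0, "ry": 0, "rz": 0, "fingers": 1}
    - {"x": 0, "y": 0, "z": 20, "rx": 0, "ry": 0, "rz": 0, "fingers": 1}
    - {"x": 0, "y": 0, "z": 20, "rx": 0, "ry": 0, "rz": 0, "fingers": 1}
    - {"x": 0, "y": 1, "z": 18, "rx": 0, "ry": 0, "rz": 0, "fingers": 1}
    - {"x": 0, "y": 0, "z": 0, "rx": 0, "ry": 0, "rz": 0, "fingers": 1}
    - {"x": 0, "y": 0, "z": 0, "rx": 0, "ry": 0, "rz": 0, "fingers": -1}
    - {"x": 0, "y": 0, "z": 0, "rx": 0, "ry": 0, "rz": 0, "fingers": -1}
    - {"x": 0, "y": 0, "z": 0, "rx": 0, "ry": 0, "rz": 0, "fingers": -1}
    - {"x": 0, "y": 0, "z": 0, "rx": 0, "ry": 0, "rz": 0, "fingers": -1}
    - {"x": 0, "y": 0, "z": 0, "rx": 0, "ry": 0, "rz": 0, "fingers": -1}
  newtons: 25

```text
t: 3.25
tool_pos: [0.4957, 0.2194, 0.0178]
tcp_rot: [1.553, 2.191, -0.414]
wrist_force: [-2.1, 1.3, 4.8]
opening: 0.725
```

Gripped at 66 mm. Next I lift straight up, then turn 90°.

Run:
```python
from h import *
p,R0=cur(); z0=R0.as_matrix()[:,2]; g=p-.019*z0; print('grasp',g, 'along axis from base',(g-np.array([.5117,.169,.025]))@u)
p,R=rows(p+[0,0,.11],R0,4)
g2=np.array([.475,.265,.15]); R1=R0*Ro.from_rotvec([0,np.pi/2,0])
# move grasp point linearly while rotating
n=12;P=p;RR=R;g=p-.019*R.as_matrix()[:,2]
sl=Slerp([0,1],Ro.concatenate([R,R1]))
for i in range(1,n+1):
    Rt=sl(i/n);gt=g+(g2-g)*i/n;pt=gt+.019*Rt.as_matrix()[:,2]
    d=np.round(RR.inv().apply(pt-P)*1000);r=np.round((RR.inv()*Rt).as_rotvec(),2);print(d,r)
    P=P+RR.apply(d/1000);RR=RR*Ro.from_rotvec(r)
print(P,np.degrees((RR.inv()*R1).as_rotvec()))
```

```text
grasp [0.49255839 0.22828562 0.03429512] along axis from base 0.06228536006935165
{"x":-14,"y":0,"z":-24,"rx":0,"ry":0,"rz":0}, {"x":-13,"y":0,"z":-24,"rx":0,"ry":0,"rz":0}, {"x":-14,"y":0,"z":-24,"rx":-0,"ry":0,"rz":-0}, {"x":-14,"y":0,"z":-23,"rx":-0,"ry":0,"rz":-0}, 
end [0.4957 0.219  0.1276] err mm [-0.   0.4  0.2] rot err deg [-0.  0. -0.]
[ 5. -0. -2.] [0.   0.13 0.  ]
[ 6. -1. -2.] [-0.    0.13 -0.  ]
[ 5. -0. -2.] [-0.    0.13 -0.  ]
[ 6. -0. -1.] [-0.    0.13 -0.  ]
[ 6. -1. -0.] [-0.    0.13 -0.  ]
[ 6. -0. -1.] [ 0.    0.14 -0.  ]
[ 6. -1.  1.] [ 0.    0.13 -0.  ]
[6. 0. 0.] [ 0.    0.13 -0.  ]
[ 5. -0.  1.] [ 0.    0.13 -0.  ]
[ 6. -1.  2.] [ 0.    0.13 -0.  ]
[5. 0. 2.] [ 0.    0.13 -0.  ]
[ 5. -0.  2.] [ 0.    0.13 -0.  ]
[0.46981952 0.2807261  0.14058114] [3.18055477e-15 4.56261645e-02 3.18055477e-15]
```

>>> arm_command:
  targets:
    - {"x": -14, "y": 0, "z": -24, "rx": 0, "ry": 0, "rz": 0, "fingers": -1}
    - {"x": -13, "y": 0, "z": -24, "rx": 0, "ry": 0, "rz": 0, "fingers": -1}
    - {"x": -14, "y": 0, "z": -24, "rx": 0, "ry": 0, "rz": 0, "fingers": -1}
    - {"x": -14, "y": 0, "z": -23, "rx": 0, "ry": 0, "rz": 0, "fingers": -1}
    - {"x": 5, "y": 0, "z": -2, "rx": 0, "ry": 0.1, "rz": 0, "fingers": -1}
    - {"x": 6, "y": -1, "z": -2, "rx": 0, "ry": 0.1, "rz": 0, "fingers": -1}

```text
t: 4.0
tool_pos: [0.4907, 0.2297, 0.1251]
tcp_rot: [1.659, 2.342, -0.267]
wrist_force: [-0.3, -0.1, -3.7]
opening: 0.725
```

Run:
```python
from h import *
s=read_state();print(s['t'],s['joints'].round(2),s['wrist_force'].round(1),s['opening'])
p,R0=cur()
# tilt angle now
z=R0.as_matrix()[:,2];print('tilt',np.degrees(np.arctan2(z@u,-z[2])), 'y',R0.as_matrix()[:,1])
snap('wrist','w2')
```

```text
4.0 [ 0.6   0.39  1.75 -0.34  1.12  0.44] [-0.3 -0.1 -3.7] 0.7245218443894709
tilt -18.25573211626906 y [9.43377225e-01 3.31721887e-01 6.40463817e-06]
```

View pics/w2.png

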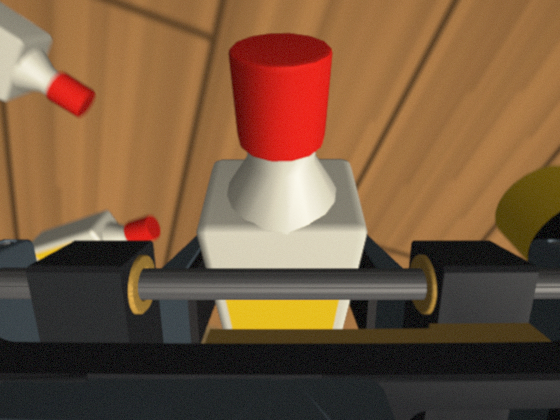

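>>> arm_command:
  targets:
    - {"x": 5, "y": 0, "z": -2, "rx": 0, "ry": 0.13, "rz": 0, "fingers": -1}
    - {"x": 6, "y": 0, "z": -1, "rx": 0, "ry": 0.13, "rz": 0, "fingers": -1}
    - {"x": 6, "y": -1, "z": 0, "rx": 0, "ry": 0.13, "rz": 0, "fingers": -1}
    - {"x": 6, "y": 0, "z": -1, "rx": 0, "ry": 0.13, "rz": 0, "fingers": -1}
    - {"x": 6, "y": -1, "z": 1, "rx": 0, "ry": 0.13, "rz": 0, "fingers": -1}
    - {"x": 6, "y": 0, "z": 0, "rx": 0, "ry": 0.13, "rz": 0, "fingers": -1}
    - {"x": 5, "y": 0, "z": 1, "rx": 0, "ry": 0.13, "rz": 0, "fingers": -1}
    - {"x": 6, "y": -1, "z": 2, "rx": 0, "ry": 0.13, "rz": 0, "fingers": -1}
    - {"x": 5, "y": 0, "z": 2, "rx": 0, "ry": 0.13, "rz": 0, "fingers": -1}
    - {"x": 5, "y": 0, "z": 2, "rx": 0, "ry": 0.13, "rz": 0, "fingers": -1}
    - {"x": 0, "y": 0, "z": 0, "rx": 0, "ry": 0.06, "rz": 0, "fingers": -1}
    - {"x": 0, "y": 0, "z": 0, "rx": 0, "ry": 0, "rz": 0, "fingers": -1}

```text
t: 5.55
tool_pos: [0.4693, 0.2802, 0.1337]
tcp_rot: [-1.27, -1.787, -0.719]
wrist_force: [-0.1, -0.6, -3.6]
opening: 0.727
```

Run:
```python
from h import *
s=read_state();print(s['t'],s['joints'].round(2),s['wrist_force'].round(1),s['opening'])
p,R0=cur()
M=R0.as_matrix();z=M[:,2];print('tilt',np.degrees(np.arctan2(z@u,-z[2])), 'y',M[:,1],'grasp',p-.019*z)
a=snap('scene','s2');b=snap('top','t2');
cv2.imwrite('pics/c2.png',np.hstack([cv2.resize(a['image'][120:280,300:480],(400,356)),cv2.resize(b['image'][150:300,120:300],(400,333))[:356].copy() if 0 else cv2.resize(b['image'][140:300,120:300],(400,356))]))
```

```text
5.55 [-0.01  0.56  1.88  0.97  1.37 -0.9 ] [-0.1 -0.6 -3.6] 0.726667467765117
tilt 59.35082609892457 y [ 0.94355104  0.33119765 -0.00442151] grasp [0.4747051  0.2647707  0.14340056]
```

View pics/c2.png

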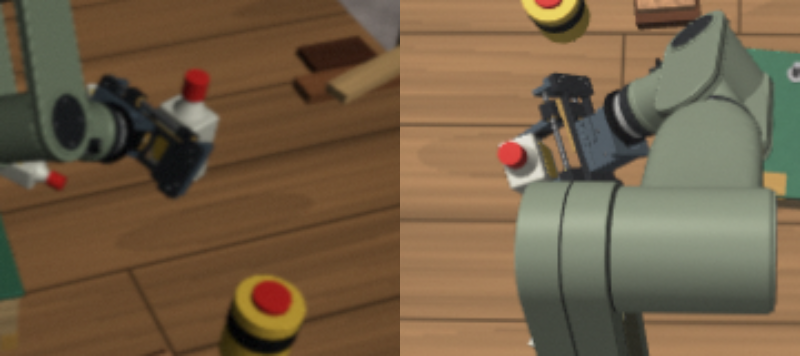

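The scene crop shows the bottle upright in the gripper, cap up. The top crop shows the wrist overlapping the chest's left edge, so I'll move it about 60 mm towards +y while lowering.

Run:
```python
from h import *
p,R0=cur(); R1=tilt(60)
p1,R1=rows(p+[-.015,.065,0],R1,4)
p1,R1=rows(p1+[0,0,-.075],R1,5,p1,R1)
rows(p1+[0,0,-.012],R1,4,p1,R1)
```

```text
{"x":8,"y":2,"z":14,"rx":-0,"ry":0,"rz":0}, {"x":9,"y":2,"z":15,"rx":-0,"ry":0.01,"rz":0}, {"x":8,"y":2,"z":14,"rx":-0,"ry":-0,"rz":0}, {"x":9,"y":1,"z":14,"rx":-0,"ry":0,"rz":0}, 
end [0.4541 0.3459 0.136 ] err mm [ 0.4  0.1 -0.5] rot err deg [-0.27  0.07  0.1 ]
{"x":-13,"y":0,"z":8,"rx":0,"ry":0,"rz":0}, {"x":-13,"y":0,"z":7,"rx":0,"ry":0,"rz":0}, {"x":-13,"y":0,"z":8,"rx":0,"ry":0,"rz":0}, {"x":-13,"y":0,"z":7,"rx":0,"ry":0,"rz":0}, {"x":-13,"y":0,"z":8,"rx":0,"ry":0,"rz":0}, 
end [0.4539 0.3462 0.0607] err mm [ 0.2 -0.3  0.3] rot err deg [0. 0. 0.]
{"x":-3,"y":0,"z":2,"rx":0,"ry":0,"rz":0}, {"x":-2,"y":0,"z":1,"rx":0,"ry":0,"rz":0}, {"x":-3,"y":0,"z":2,"rx":0,"ry":0,"rz":0}, {"x":-2,"y":0,"z":1,"rx":0,"ry":0,"rz":0}, 
end [0.4539 0.3464 0.049 ] err mm [ 0.1 -0.2 -0.3] rot err deg [0. 0. 0.]
```

>>> arm_command:
  targets:
    - {"x": 8, "y": 2, "z": 14, "rx": 0, "ry": 0, "rz": 0, "fingers": -1}
    - {"x": 9, "y": 2, "z": 15, "rx": 0, "ry": 0.01, "rz": 0, "fingers": -1}
    - {"x": 8, "y": 2, "z": 14, "rx": 0, "ry": 0, "rz": 0, "fingers": -1}
    - {"x": 9, "y": 1, "z": 14, "rx": 0, "ry": 0, "rz": 0, "fingers": -1}
    - {"x": -13, "y": 0, "z": 8, "rx": 0, "ry": 0, "rz": 0, "fingers": -1}
    - {"x": -13, "y": 0, "z": 7, "rx": 0, "ry": 0, "rz": 0, "fingers": -1}
    - {"x": -13, "y": 0, "z": 8, "rx": 0, "ry": 0, "rz": 0, "fingers": -1}
    - {"x": -13, "y": 0, "z": 7, "rx": 0, "ry": 0, "rz": 0, "fingers": -1}
    - {"x": -11, "y": 0, "z": 7, "rx": 0, "ry": 0, "rz": 0, "fingers": -1}
    - {"x": 0, "y": 0, "z": 0, "rx": 0, "ry": 0, "rz": 0, "fingers": -1}

```text
t: 6.9
tool_pos: [0.4538, 0.3466, 0.0627]
tcp_rot: [-1.263, -1.778, -0.728]
wrist_force: [0.3, -0.3, -3.4]
opening: 0.726
```

Run:
```python
from h import *
s=read_state();print(s['t'],s['joints'].round(2),s['wrist_force'].round(1),s['opening'])
p,R0=cur()
M=R0.as_matrix();z=M[:,2];print('tilt',np.degrees(np.arctan2(z@u,-z[2])), 'y',M[:,1],'grasp',p-.019*z)
a=snap('scene','s3');w=snap('wrist','w3');
cv2.imwrite('pics/c3.png',np.hstack([cv2.resize(a['image'][120:240,320:455],(400,356)),cv2.resize(w['image'],(400,300),interpolation=cv2.INTER_AREA) if 0 else cv2.resize(w['image'],(400,356))]))
```

```text
6.9 [ 0.11  0.67  1.95  1.11  1.23 -1.03] [ 0.3 -0.3 -3.4] 0.7257948644027133
tilt 60.078891804143616 y [ 0.94367093  0.33087975 -0.00193899] grasp [0.45930343 0.33102801 0.07214635]
```

View pics/c3.png

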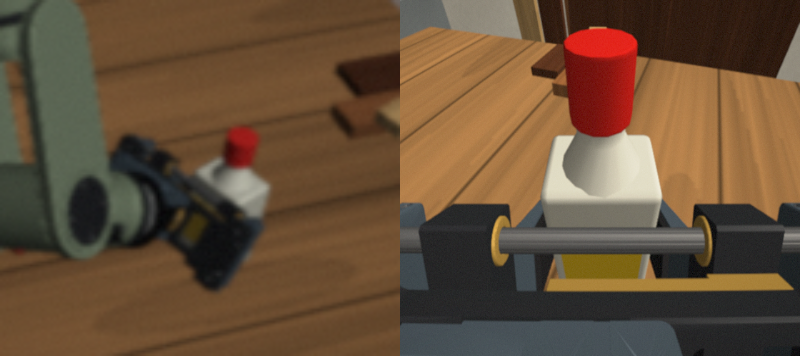

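>>> arm_command:
  targets:
    - {"x": -3, "y": 0, "z": 2, "rx": 0, "ry": 0, "rz": 0, "fingers": -1}
    - {"x": -2, "y": 0, "z": 1, "rx": 0, "ry": 0, "rz": 0, "fingers": -1}
    - {"x": 0, "y": 0, "z": 0, "rx": 0, "ry": 0, "rz": 0, "fingers": -1}

```text
t: 7.38
tool_pos: [0.4541, 0.3468, 0.058]
tcp_rot: [-1.262, -1.78, -0.73]
wrist_force: [0.5, 0.1, -3.8]
opening: 0.722
```

>>> arm_command:
  targets:
    - {"x": -2, "y": 0, "z": 1, "rx": 0, "ry": 0, "rz": 0, "fingers": -1}
    - {"x": 0, "y": 0, "z": 0, "rx": 0, "ry": 0, "rz": 0, "fingers": -1}

```text
t: 7.62
tool_pos: [0.4541, 0.3467, 0.0557]
tcp_rot: [-1.262, -1.78, -0.73]
wrist_force: [-0.2, -0.6, -3.3]
opening: 0.725
```

>>> arm_command:
  targets:
    - {"x": -1, "y": 0, "z": 0, "rx": 0, "ry": 0, "rz": 0, "fingers": -1}
    - {"x": 0, "y": 0, "z": 0, "rx": 0, "ry": 0, "rz": 0, "fingers": -1}

```text
t: 7.88
tool_pos: [0.4542, 0.3465, 0.0555]
tcp_rot: [-1.261, -1.779, -0.73]
wrist_force: [-0.6, -0.1, -0.2]
opening: 0.723
```

>>> arm_command:
  targets:
    - {"x": -1, "y": 0, "z": 1, "rx": 0, "ry": 0, "rz": 0, "fingers": -1}
    - {"x": 0, "y": 0, "z": 0, "rx": 0, "ry": 0, "rz": 0, "fingers": -1}

```text
t: 8.12
tool_pos: [0.4544, 0.3467, 0.0552]
tcp_rot: [-1.26, -1.778, -0.732]
wrist_force: [0.9, -4.1, 7.0]
opening: 0.72
```

Contact: the wrist force changed from -3.5 to +7 N. Now I release.

>>> arm_command:
  targets:
    - {"x": 0, "y": 0, "z": 0, "rx": 0, "ry": 0, "rz": 0, "fingers": 0.6}
    - {"x": 0, "y": 0, "z": 0, "rx": 0, "ry": 0, "rz": 0, "fingers": 0.8}
    - {"x": 0, "y": 0, "z": 0, "rx": 0, "ry": 0, "rz": 0, "fingers": 1}
    - {"x": 0, "y": 0, "z": 0, "rx": 0, "ry": 0, "rz": 0, "fingers": 1}
    - {"x": 0, "y": 0, "z": 0, "rx": 0, "ry": 0, "rz": 0, "fingers": 1}
    - {"x": 0, "y": 0, "z": 0, "rx": 0, "ry": 0, "rz": 0, "fingers": 1}

```text
t: 8.88
tool_pos: [0.4542, 0.3466, 0.0535]
tcp_rot: [-1.262, -1.78, -0.73]
wrist_force: [0.1, 0.1, -0.6]
opening: 0.998
```

>>> arm_command:
  targets:
    - {"x": 0, "y": 0, "z": -8, "rx": 0, "ry": 0, "rz": 0, "fingers": 1}
    - {"x": 0, "y": 0, "z": -15, "rx": 0, "ry": 0, "rz": 0, "fingers": 1}
    - {"x": 0, "y": 0, "z": -20, "rx": 0, "ry": 0, "rz": 0, "fingers": 1}
    - {"x": 0, "y": 0, "z": -20, "rx": 0, "ry": 0, "rz": 0, "fingers": 1}
    - {"x": 0, "y": 0, "z": -20, "rx": 0, "ry": 0, "rz": 0, "fingers": 1}
    - {"x": 0, "y": 0, "z": 0, "rx": 0, "ry": 0, "rz": 0, "fingers": 1}

```text
t: 9.62
tool_pos: [0.4795, 0.2774, 0.0958]
tcp_rot: [-1.263, -1.781, -0.733]
wrist_force: [-0.2, 0.2, 0.3]
opening: 1.001
```

Run:
```python
from h import *
s=read_state();print(s['t'],s['joints'].round(2),s['wrist_force'].round(1),s['opening'])
a=snap('scene','s4');w=snap('wrist','w4')
cv2.imwrite('pics/c4.png',np.hstack([cv2.resize(a['image'][120:240,320:455],(400,356)),cv2.resize(w['image'],(400,356))]))
```

```text
9.625 [-0.02  0.64  1.88  0.99  1.34 -0.97] [-0.2  0.2  0.3] 1.0008959856801587
```

View pics/c4.png

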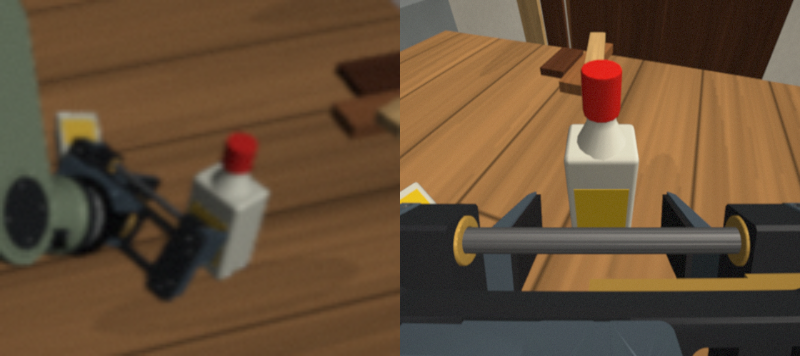

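The bottle stands free: the scene crop shows its cap at about (240,153) and the fingers clear of it. Now I head for the handle.

```bash
cat >> h.py <<'E'
yw=np.radians(-5.1); ex=np.array([np.cos(yw),np.sin(yw),0]); ey=np.array([-np.sin(yw),np.cos(yw),0])
Hd=np.array([.606,-.146,.162])
def lidR(deg): # tool tilted with the lid: z = lid -z
    t=np.radians(deg); y=np.cos(t)*ex+np.sin(t)*Z; x=ey; return Ro.from_matrix(np.c_[x,y,np.cross(x,y)])
E
python3 - <<'E'
from h import *
p,R=cur()
p1,R1=rows(p+[0.02,-.03,.21],tilt(45),6)
rows(Hd+[0,0,-.019+.14],lidR(0),12,p1,R1)
E
```

```text
{"x":27,"y":2,"z":-23,"rx":-0,"ry":-0.04,"rz":0}, {"x":27,"y":1,"z":-23,"rx":-0,"ry":-0.05,"rz":0}, {"x":25,"y":2,"z":-25,"rx":-0,"ry":-0.04,"rz":0}, {"x":24,"y":1,"z":-26,"rx":-0,"ry":-0.05,"rz":0}, {"x":23,"y":2,"z":-27,"rx":-0,"ry":-0.04,"rz":0}, {"x":22,"y":1,"z":-28,"rx":-0,"ry":-0.04,"rz":0}, 
end [0.4981 0.2482 0.3048] err mm [-0.   0.2  0.2] rot err deg [-0.14 -0.15  0.16]
{"x":-25,"y":-2,"z":-23,"rx":-0.01,"ry":-0.06,"rz":0.03}, {"x":-27,"y":-2,"z":-21,"rx":-0.02,"ry":-0.07,"rz":0.04}, {"x":-28,"y":0,"z":-19,"rx":-0.01,"ry":-0.06,"rz":0.03}, {"x":-29,"y":2,"z":-18,"rx":-0.02,"ry":-0.07,"rz":0.03}, {"x":-30,"y":2,"z":-16,"rx":-0.01,"ry":-0.06,"rz":0.04}, {"x":-31,"y":4,"z":-13,"rx":-0.01,"ry":-0.07,"rz":0.03}, {"x":-32,"y":5,"z":-12,"rx":-0.02,"ry":-0.06,"rz":0.04}, {"x":-32,"y":6,"z":-9,"rx":-0.01,"ry":-0.07,"rz":0.03}, {"x":-33,"y":7,"z":-7,"rx":-0.02,"ry":-0.06,"rz":0.03}, {"x":-33,"y":9,"z":-5,"rx":-0.01,"ry":-0.07,"rz":0.04}, {"x":-32,"y":10,"z":-3,"rx":-0.01,"ry":-0.06,"rz":0.03}, {"x":-33,"y":10,"z":0,"rx":-0.02,"ry":-0.07,"rz":0.03}, 
end [ 0.6056 -0.1464  0.2829] err mm [0.4 0.4 0.1] rot err deg [0.14 0.23 0.22]
```

>>> arm_command:
  targets:
    - {"x": 27, "y": 2, "z": -23, "rx": 0, "ry": -0.04, "rz": 0, "fingers": 1}
    - {"x": 27, "y": 1, "z": -23, "rx": 0, "ry": -0.05, "rz": 0, "fingers": 1}
    - {"x": 25, "y": 2, "z": -25, "rx": 0, "ry": -0.04, "rz": 0, "fingers": 1}
    - {"x": 24, "y": 1, "z": -26, "rx": 0, "ry": -0.05, "rz": 0, "fingers": 1}
    - {"x": 23, "y": 2, "z": -27, "rx": 0, "ry": -0.04, "rz": 0, "fingers": 1}
    - {"x": 22, "y": 1, "z": -28, "rx": 0, "ry": -0.04, "rz": 0, "fingers": 1}

```text
t: 10.48
tool_pos: [0.4972, 0.2489, 0.3054]
tcp_rot: [-1.408, -1.987, -0.583]
wrist_force: [0.6, -0.1, -0.0]
opening: 1.002
```

>>> arm_command:
  targets:
    - {"x": -25, "y": -2, "z": -23, "rx": -0.01, "ry": -0.06, "rz": 0.03, "fingers": 1}
    - {"x": -27, "y": -2, "z": -21, "rx": -0.02, "ry": -0.07, "rz": 0.04, "fingers": 1}
    - {"x": -28, "y": 0, "z": -19, "rx": -0.01, "ry": -0.06, "rz": 0.03, "fingers": 1}
    - {"x": -29, "y": 2, "z": -18, "rx": -0.02, "ry": -0.07, "rz": 0.03, "fingers": 1}
    - {"x": -30, "y": 2, "z": -16, "rx": -0.01, "ry": -0.06, "rz": 0.04, "fingers": 1}
    - {"x": -31, "y": 4, "z": -13, "rx": -0.01, "ry": -0.07, "rz": 0.03, "fingers": 1}
    - {"x": -32, "y": 5, "z": -12, "rx": -0.02, "ry": -0.06, "rz": 0.04, "fingers": 1}
    - {"x": -32, "y": 6, "z": -9, "rx": -0.01, "ry": -0.07, "rz": 0.03, "fingers": 1}
    - {"x": -33, "y": 7, "z": -7, "rx": -0.02, "ry": -0.06, "rz": 0.03, "fingers": 1}
    - {"x": -33, "y": 9, "z": -5, "rx": -0.01, "ry": -0.07, "rz": 0.04, "fingers": 1}
    - {"x": -32, "y": 10, "z": -3, "rx": -0.01, "ry": -0.06, "rz": 0.03, "fingers": 1}
    - {"x": -33, "y": 10, "z": 0, "rx": -0.02, "ry": -0.07, "rz": 0.03, "fingers": 1}

```text
t: 11.98
tool_pos: [0.6058, -0.1463, 0.282]
tcp_rot: [2.31, 2.122, -0.005]
wrist_force: [0.7, -0.7, -0.1]
opening: 1.0
```

Run:
```python
from h import *
s=read_state();print(s['t'],s['joints'].round(2),s['wrist_force'].round(1),s['opening'],s['tool_pos'])
w=snap('wrist','w5');im=w['image'].copy()
for q in (-.055,0,.055):
    uv=proj(w,Hd+ey*q);print(uv); cv2.circle(im,(int(uv[0]),int(uv[1])),4,(255,0,255),1)
cv2.imwrite('pics/w5a.png',im); 
p,R=cur();rows(Hd+[0,0,-.019+.04],lidR(0),5)
```

```text
11.975 [-0.25  0.37  1.33 -0.01  1.45 -0.17] [ 0.7 -0.7 -0.1] 1.0000724118534214 [ 0.60584104 -0.14629484  0.28196179]
[280.47301957 262.35723671]
[280.73179113 205.34680451]
[281.01684894 142.87452728]
{"x":1,"y":0,"z":20,"rx":0,"ry":0,"rz":0}, {"x":0,"y":0,"z":19,"rx":0,"ry":0,"rz":0}, {"x":1,"y":0,"z":20,"rx":0,"ry":0.01,"rz":0}, {"x":1,"y":-1,"z":20,"rx":0,"ry":-0,"rz":0}, {"x":0,"y":0,"z":20,"rx":0,"ry":-0,"rz":0}, 
end [ 0.6056 -0.1462  0.1825] err mm [0.4 0.2 0.5] rot err deg [ 0.1  -0.03  0.16]
```

View pics/w5a.png

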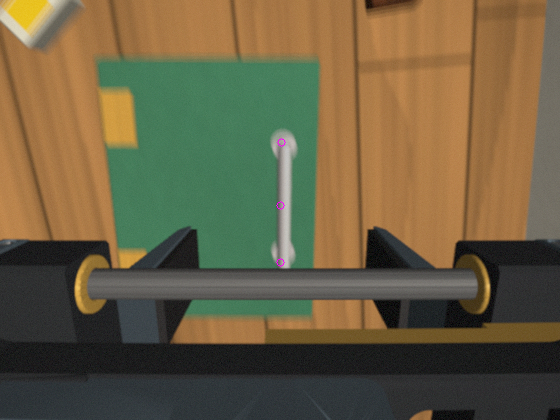

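The wrist view shows the bar at column 285 and rows 142–262. My prediction is at 281, so the bar lies about 3 mm further along tool y; I'll correct for that while descending.

>>> arm_command:
  targets:
    - {"x": 1, "y": 1, "z": 25, "rx": 0, "ry": 0, "rz": 0, "fingers": 1}
    - {"x": 0, "y": 1, "z": 25, "rx": 0, "ry": 0, "rz": 0, "fingers": 1}
    - {"x": 1, "y": 1, "z": 25, "rx": 0, "ry": 0.01, "rz": 0, "fingers": 1}
    - {"x": 0, "y": 0, "z": 25, "rx": 0, "ry": 0, "rz": 0, "fingers": 1}
    - {"x": 0, "y": 0, "z": 22, "rx": 0, "ry": 0, "rz": 0, "fingers": 1}
    - {"x": 0, "y": 0, "z": 17, "rx": 0, "ry": 0, "rz": 0, "fingers": 1}
    - {"x": 0, "y": 0, "z": 0, "rx": 0, "ry": 0, "rz": 0, "fingers": 1}
    - {"x": 0, "y": 0, "z": 0, "rx": 0, "ry": 0, "rz": 0, "fingers": -1}
    - {"x": 0, "y": 0, "z": 0, "rx": 0, "ry": 0, "rz": 0, "fingers": -1}
    - {"x": 0, "y": 0, "z": 0, "rx": 0, "ry": 0, "rz": 0, "fingers": -1}
    - {"x": 0, "y": 0, "z": 0, "rx": 0, "ry": 0, "rz": 0, "fingers": -1}
    - {"x": 0, "y": 0, "z": 0, "rx": 0, "ry": 0, "rz": 0, "fingers": -1}
  newtons: 25

```text
t: 13.52
tool_pos: [0.6093, -0.1443, 0.1441]
tcp_rot: [-2.312, -2.124, -0.01]
wrist_force: [0.4, -0.5, -0.0]
opening: 0.487
```

>>> arm_command:
  targets:
    - {"x": 0, "y": 0, "z": 0, "rx": 0, "ry": 0, "rz": 0, "fingers": -1}
    - {"x": 0, "y": 0, "z": 0, "rx": 0, "ry": 0, "rz": 0, "fingers": -1}
    - {"x": 0, "y": 0, "z": 0, "rx": 0, "ry": 0, "rz": 0, "fingers": -1}
    - {"x": 0, "y": 0, "z": 0, "rx": 0, "ry": 0, "rz": 0, "fingers": -1}
  newtons: 30

```text
t: 14.02
tool_pos: [0.6063, -0.144, 0.1438]
tcp_rot: [-2.308, -2.12, -0.002]
wrist_force: [-7.0, -0.0, 3.4]
opening: 0.122
```

Run:
```python
from h import *
s=read_state();print(s['t'],s['joints'].round(2),s['wrist_force'].round(1),s['opening']*91,s['tool_pos'])
w=snap('wrist','w6');a=snap('scene','s6')
cv2.imwrite('pics/c6.png',np.hstack([cv2.resize(a['image'][150:310,180:340],(400,356)),cv2.resize(w['image'],(400,356))]))
```

```text
14.025 [-0.25  0.45  1.55  0.01  1.15 -0.17] [-7.  -0.   3.4] 11.083047519104943 [ 0.60630278 -0.14402924  0.14377746]
```

View pics/c6.png

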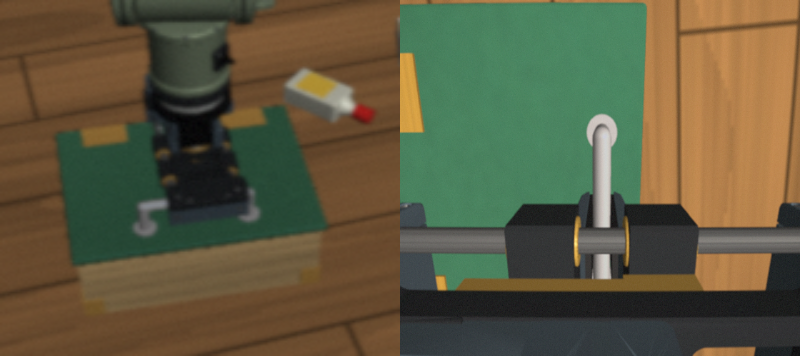

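Gripped on the bar: opening is about 11–12 mm, and the bar runs through the pads. Now I swing it about the hinge in small steps of 2.5°, taking out the 3 mm strain.

>>> arm_command:
  targets:
    - {"x": 0, "y": -2.6, "z": -7.6, "rx": -0.0436, "ry": 0, "rz": 0, "fingers": -1}
    - {"x": 0, "y": -2.6, "z": -7.6, "rx": -0.0436, "ry": 0, "rz": 0, "fingers": -1}
    - {"x": 0, "y": -2.6, "z": -7.6, "rx": -0.0436, "ry": 0, "rz": 0, "fingers": -1}
    - {"x": 0, "y": -1.6, "z": -7.6, "rx": -0.0436, "ry": 0, "rz": 0, "fingers": -1}
    - {"x": 0, "y": 0, "z": 0, "rx": 0, "ry": 0, "rz": 0, "fingers": -1}

```text
t: 14.75
tool_pos: [0.5977, -0.1433, 0.1742]
tcp_rot: [2.217, 2.035, 0.189]
wrist_force: [1.4, 1.6, -1.4]
opening: 0.122
```

```bash
cat > st.py <<'E'
from h import *
s=read_state();print(s['t'],s['joints'].round(2),s['wrist_force'].round(1),s['torque'].round(2),s['opening']*91,s['tool_pos'])
p,R=cur();M=R.as_matrix();g=p-.019*M[:,2]
h=np.array([.6063,-.144,.162])-.175*ex;h[2]=.11
v=g-h;print('grasp',g,'r',np.hypot(v@ex,v[2]),'lid deg from pos',np.degrees(np.arctan2(v[2],v@ex))-16.55,'along y',v@ey,'tool tilt',np.degrees(np.arctan2(M[2,1],M[:2,1]@ex[:2])))
E
python3 st.py
```

```text
14.75 [-0.28  0.32  1.68  0.05  0.97 -0.21] [ 1.4  1.6 -1.4] [ 0.05  0.07 -0.05] 11.088345372669226 [ 0.59770602 -0.14328123  0.17423859]
grasp [ 0.5943474  -0.14311454  0.19293864] r 0.18290171185644247 lid deg from pos 10.41590233462792 along y -0.00018056394076949766 tool tilt 10.18762957491895
```

>>> arm_command:
  targets:
    - {"x": 0, "y": -1.6, "z": -7.6, "rx": -0.0436, "ry": 0, "rz": 0, "fingers": -1}
    - {"x": 0, "y": -1.6, "z": -7.6, "rx": -0.0436, "ry": 0, "rz": 0, "fingers": -1}
    - {"x": 0, "y": -1.6, "z": -7.6, "rx": -0.0436, "ry": 0, "rz": 0, "fingers": -1}
    - {"x": 0, "y": -1.6, "z": -7.6, "rx": -0.0436, "ry": 0, "rz": 0, "fingers": -1}
    - {"x": 0, "y": -1.6, "z": -7.6, "rx": -0.0436, "ry": 0, "rz": 0, "fingers": -1}
    - {"x": 0, "y": -1.6, "z": -7.6, "rx": -0.0436, "ry": 0, "rz": 0, "fingers": -1}
    - {"x": 0, "y": 0, "z": 0, "rx": 0, "ry": 0, "rz": 0, "fingers": -1}

```text
t: 15.62
tool_pos: [0.5759, -0.1413, 0.2148]
tcp_rot: [2.058, 1.887, 0.428]
wrist_force: [1.5, 3.0, -0.6]
opening: 0.123
```

```bash
python3 st.py
```

```text
15.625 [-0.32  0.15  1.87  0.16  0.69 -0.34] [ 1.5  3.  -0.6] [0.46 0.2  0.24] 11.191486097167305 [ 0.57589286 -0.14131971  0.21478223]
grasp [ 0.56785057 -0.14075888  0.23198709] r 0.18300222296203225 lid deg from pos 25.25426933068385 along y -0.00018964678785528242 tool tilt 25.103020068938385
```

Run:
```python
from h import *
h=np.array([.6063,-.144,.162])-.175*ex;h[2]=.11
P,R=cur()
def pose(l,t):
    a=np.radians(l+16.55); RR=lidR(t); return h+.1829*(np.cos(a)*ex+np.sin(a)*Z)+.019*RR.as_matrix()[:,2],RR
for l,t in zip(np.linspace(25.25,45,9)[1:],np.linspace(25.1,35,9)[1:]):
    pt,Rt=pose(l,t); d=np.round(R.inv().apply(pt-P)*1000,1);r=np.round((R.inv()*Rt).as_rotvec(),3);print(d,r)
    P=P+R.apply(d/1000);R=R*Ro.from_rotvec(r)
```

```text
[ 0.1 -2.1 -7.5] [-0.022 -0.008  0.001]
[-0.  -2.2 -7.4] [-0.021 -0.    -0.   ]
[-0.  -2.3 -7.4] [-0.022 -0.    -0.   ]
[ 0.  -2.5 -7.3] [-0.021 -0.    -0.   ]
[ 0.  -2.7 -7.3] [-0.022 -0.    -0.   ]
[ 0.  -2.8 -7.2] [-0.022 -0.    -0.   ]
[ 0.  -2.9 -7.1] [-0.021 -0.    -0.   ]
[ 0.  -3.1 -7.1] [-0.022 -0.    -0.   ]
```

>>> arm_command:
  targets:
    - {"x": 0, "y": -2.1, "z": -7.5, "rx": -0.022, "ry": 0, "rz": 0, "fingers": -1}
    - {"x": 0, "y": -2.2, "z": -7.4, "rx": -0.022, "ry": 0, "rz": 0, "fingers": -1}
    - {"x": 0, "y": -2.3, "z": -7.4, "rx": -0.022, "ry": 0, "rz": 0, "fingers": -1}
    - {"x": 0, "y": -2.5, "z": -7.3, "rx": -0.022, "ry": 0, "rz": 0, "fingers": -1}
    - {"x": 0, "y": -2.7, "z": -7.3, "rx": -0.022, "ry": 0, "rz": 0, "fingers": -1}
    - {"x": 0, "y": 0, "z": 0, "rx": 0, "ry": 0, "rz": 0, "fingers": -1}

```text
t: 16.38
tool_pos: [0.5486, -0.139, 0.2424]
tcp_rot: [1.986, 1.821, 0.521]
wrist_force: [4.2, 6.0, -1.4]
opening: 0.125
```

```bash
python3 st.py
```

```text
16.375 [-0.36  0.05  1.97  0.26  0.61 -0.44] [ 4.2  6.  -1.4] [ 0.74 -0.3   0.61] 11.389120580498519 [ 0.54859015 -0.13897154  0.24244375]
grasp [ 0.53868807 -0.13825265  0.25864351] r 0.18323457285647193 lid deg from pos 37.66527836125677 along y -0.00028572014855554346 tool tilt 31.498785982944188
```

>>> arm_command:
  targets:
    - {"x": 0.5, "y": -2.8, "z": -7.2, "rx": -0.022, "ry": 0, "rz": 0, "fingers": -1}
    - {"x": 0.5, "y": -2.9, "z": -7.1, "rx": -0.021, "ry": 0, "rz": 0, "fingers": -1}
    - {"x": 0, "y": -3.0, "z": -7.0, "rx": -0.022, "ry": 0, "rz": 0, "fingers": -1}
    - {"x": 0, "y": 0, "z": 0, "rx": 0, "ry": 0, "rz": 0, "fingers": -1}
    - {"x": 0, "y": 0, "z": 0, "rx": 0, "ry": 0, "rz": 0, "fingers": -1}

```text
t: 17.0
tool_pos: [0.5301, -0.1373, 0.2557]
tcp_rot: [1.942, 1.78, 0.572]
wrist_force: [3.4, 3.0, 1.0]
opening: 0.125
```

```bash
python3 st.py
python3 - <<'E'
from h import *
t=snap('top','t7');a=snap('scene','s7');w=snap('wrist','w7')
cv2.imwrite('pics/c7.png',np.hstack([cv2.resize(a['image'][130:310,180:420],(400,300)),cv2.resize(t['image'][130:290,150:370],(400,300))]))
E
```

```text
17.0 [-0.38 -0.01  2.03  0.33  0.56 -0.53] [3.4 3.  1. ] [ 0.41 -0.4   0.36] 11.366982735651998 [ 0.5301087  -0.13730759  0.25567467]
grasp [ 0.51918163 -0.13647041  0.27119557] r 0.1834401045905342 lid deg from pos 44.940354672721696 along y -0.0002445450560213393 tool tilt 35.22319883259418
```

View pics/c7.png

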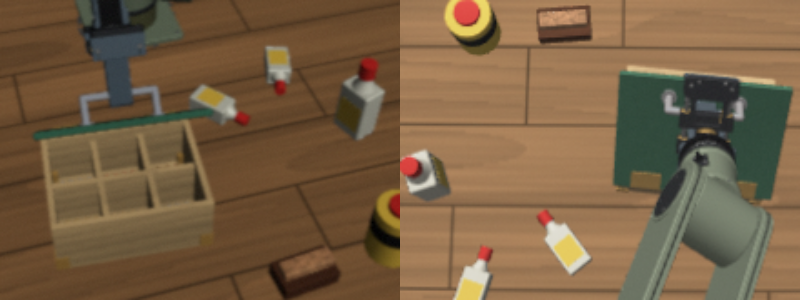

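View pics/s7.png

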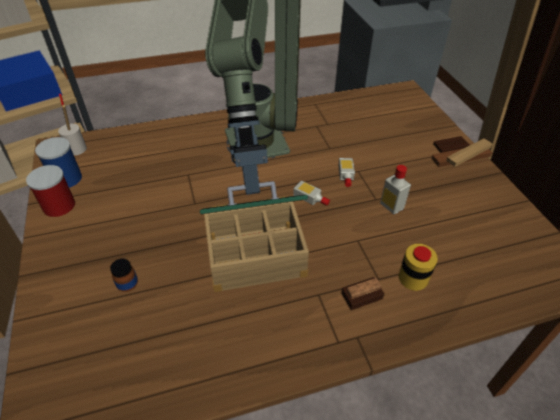

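View pics/w7.png

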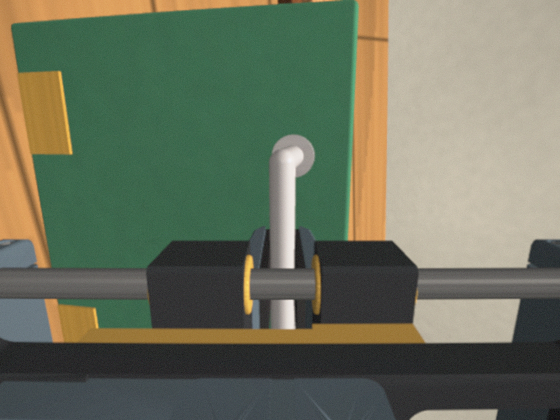

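Run:
```python
from h import *
t=load('t7');s=load('s7')
h=np.array([.6063,-.144,.162])-.175*ex;h[2]=.11
for deg in (42,45,48):
    b=np.radians(deg);lx=np.cos(b)*ex+np.sin(b)*Z;lz=-np.sin(b)*ex+np.cos(b)*Z
    print(deg,[(proj(t,h+.208*lx+.012*lz+k*ey).round(1),proj(s,h+.208*lx+.012*lz+k*ey).round(1)) for k in (.135,-.135)])
cv2.imwrite('pics/e1.png',cv2.resize(t['image'][155:245,260:380],None,fx=6,fy=6,interpolation=cv2.INTER_CUBIC))
cv2.imwrite('pics/e2.png',cv2.resize(s['image'][170:240,190:320],None,fx=6,fy=6,interpolation=cv2.INTER_CUBIC))
# bottle check
top=onz(t,*[0,0],.166) if 0 else None
for n,q in (('t',t),('s',s)):
    H,S,V=cv2.split(cv2.cvtColor(q['image'],cv2.COLOR_BGR2HSV));m=(((H<6)|(H>174))&(S>150)&(V>90)).astype(np.uint8)
    k,l,st,c=cv2.connectedComponentsWithStats(m);print(n,[(st[i,4],c[i].round(1)) for i in range(1,k) if st[i,4]>20])
```

```text
42 [(array([268.9, 166.4]), array([308.1, 198.5])), (array([364.1, 175.5]), array([199.7, 213.6]))]
45 [(array([268.5, 168.3]), array([307.5, 194.2])), (array([364.5, 177.5]), array([199.1, 209.1]))]
48 [(array([268.1, 170.5]), array([306.8, 189.9])), (array([364.8, 179.8]), array([198.5, 204.7]))]
t [(np.int32(148), array([186.3, 136.3])), (np.int32(80), array([154.6, 218.3])), (np.int32(42), array([228.9, 245.5])), (np.int32(43), array([196.4, 264.7])), (np.int32(228), array([475.3, 311.7]))]
s [(np.int32(96), array([401.5, 170.3])), (np.int32(40), array([347.8, 182.4])), (np.int32(435), array([ 54.7, 201.3])), (np.int32(44), array([325.2, 200.6])), (np.int32(183), array([422. , 253.4]))]
```

View pics/e1.png

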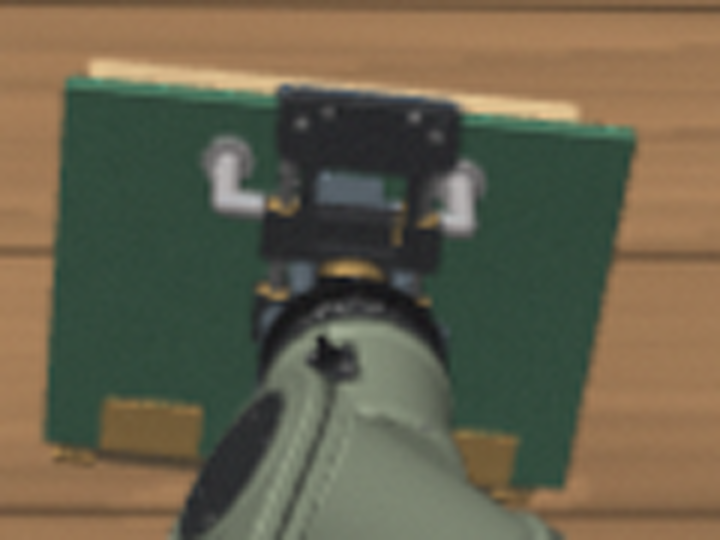

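View pics/e2.png

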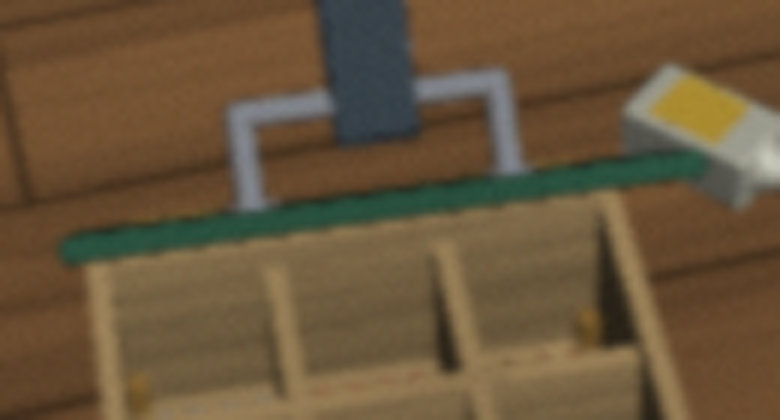

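Run:
```python
from h import *
t=load('t7');s=load('s7')
print('bottle cap',tri([ray(t,154.6,218.3),ray(s,401.5,170.3)]).round(3))
for z in (.152,.158): print(onz(t,154.6,218.3,z).round(3))
print(finish_job()); st=read_state(); print(st['t'],st['wrist_force'].round(1))
```

```text
bottle cap [0.457 0.341 0.156]
[0.457 0.34  0.152]
[0.456 0.338 0.158]
the job is handed in; nothing more can be done
None
the job is handed in; nothing more can be done
```

The glue bottle is standing upright on the bench, released. The chest lid is being held open at about 45° by its handle, and I handed the job in while still holding it there, at about 17 s.

- **Bottle:** I picked the largest of the three similar bottles, turned it upright and felt it touch the bench before letting go. In the last check its cap triangulated to (0.457, 0.341, 0.156), at the right height for a standing bottle.
- **Lid:** The arm position gives 44.9°. The camera checks of the lid's far edge disagree slightly: about 44.5° from the scene view and 46.5° from the top view, both close to 45°.
- **Forces:** They stayed low throughout. The highest reading I saw was about 8 N, and about 5 N while holding the lid at the end.
- **Tin, jar and sanding block:** I never touched them, and they look unmoved in the last scene picture.

One move call was refused for a format error and a second was turned down with it; neither moved the arm. `finish_job` gives no verdict, and I could not read the robot's state after handing in.

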